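# Scrap a broken kiln prop through the pedal-operated swing-lid hopper

### The arm

A 7-joint arm with a two-finger parallel gripper is mounted at the origin on the work surface. World frame = base frame: x ahead of the robot, y to its left, z up, the work surface at z = 0. Lengths are in m, angles in rad, forces in N, time in s.
With the tool pointing down it reaches from about 0.35 to 0.9 m from the base axis. Payload 8.1 kg.
Tool frame: the origin (TCP) lies between the finger pads; the fingertips stand 17 mm ahead of it and the grasp point (between the pads) lies 2 mm behind it; z points along the fingers, y is the direction in which the jaws open and shut (so a half turn about z gives the same grasp; the last joint's range is limited). The gripper opens to 92 mm and grips with 3 to 60 N. Pads are 19 mm wide; open, the fingers measure 130 mm over their backs; the gripper's body (75 mm by 190 mm) begins 47 mm behind the grasp point.
Start: joints at [-1.428, 0.434, 0.025, 1.573, -0.012, 1.134, -0.075], TCP at [0.152, 0.606, 0.244] pointing down, gripper open.
Joint ranges: [-2.62, 2.62], [-0.44, 2.09], [-1.27, 1.32], [0.08, 2.57], [-1.32, 4.46], [0.12, 2], [-2.74, 2.74]. Speed limits (rad/s): [2.22, 2.22, 3.01, 3.01, 3.14, 3.14, 3.14].

### API

Orientations are given as a rotation vector (axis times angle).
In Python, from cell import arm gives the robot as it stands. The module is installed in compiled form; this text tells all that it offers.
- The arm moves only by the shell command python3 -m crank 'ROWS' [FORCE]. ROWS is JSON, a list of rows, each a list of 5 numbers: the opening, from 0 (shut) to 1 (fully open), then the shift along the world's x, y, z normalised to -1 to 1, where 1 is 40 cm, then the turn about the world's z normalised to -1 to 1, where 1 is 60 degrees. In form: [[fingers, tx, ty, tz, twist], ...]. A call has exactly 8 rows; each row shifts and turns the commanded pose from where the row before left it; what a row does not reach is not made up. A row lasts 1/12 s, in which the tool goes at most 41.7 mm and 7.16 degrees, less where a joint would pass 70% of its speed; a pose out of reach is approached as far as the arm can. A call with a number of a shift or a turn outside -1 to 1 is refused whole. A call with a gripper value outside its range is refused whole. The fingers move at their own pace and stop on an object; FORCE is the grip in N (left out, the last holds). Time passes only in rows, so rows that do not move let the fingers close, or fill a call up. It gives the time, the measured TCP pose, the force and the opening at its end, in the units of the state.
- arm.observe(): the state, without advancing time (a new reading comes with each control period).
- arm.get_image(name): name is "side" or "top" or "wrist"; returns the picture (400x640x3 uint8, red, green, blue); there is no depth.
- arm.get_calibration(name): a dict with "intrinsics" (3x3 intrinsics, pixels), "extrinsics" (4x4, takes a point from camera to world coordinates). Camera axes: x right, y down, z forward; pixel columns grow to the right and rows downward; lengths in m; the calibration is good to about 2 mm. A picture is of the moment at which its call begins: read the wrist's pose just before it. get_calibration takes no time and is no camera call; for the wrist camera it gives the pose at the moment of the call.
- arm.sign_off(): hands the job in, once; it reports no verdict.
The state is a dict: "clock": time; "joints": joint angles; "dq": joint speeds; "joint_efforts": joint torques, N m; "position": TCP position; "ee_rot": TCP orientation; "force": force on the tool from outside, world axes, zero at the start; "ft_torque": the same for the moment, N m; "width": opening from 0.0 (shut) to 1.0 (fully open).
Only numpy, scipy, OpenCV 4.12 (cv2) and the standard library are available. Lean on these libraries where they do the work, as an engineer would, in place of code of your own. Each camera call takes 0.05 s, during which the arm holds its last target.

### The job

Put the broken kiln prop (the low block with a stepped, broken end) on the front half of the hopper's closed lid and let go of it. Then press the pedal gently all the way down until you feel it bear on its rubber buffer, so that the lid swings up and the piece slides back into the hopper, and ease the pedal slowly back up so that the lid closes without slamming. Do not force the pedal once it is on the buffer, and leave the other things on the table where they are.

Things in the scene. Friction and masses are not known exactly. Their poses are not given: they have to be found in the camera images.
- prop: the broken kiln prop: buff fireclay block, 56 mm long (its x) x 36 mm wide (its y), lying flat; 40 mm tall from its -x end for 32 mm (from x = -28 to +4 mm), only 20 mm tall on the rest (broken step at its +x end). 100 to 210 g. Origin: centre of its underside; z up. Grasp it across its 36 mm width.
- bin: bare metal swing-lid hopper, fixed; 220 mm deep, 180 mm wide, lid at 170 mm, fixed hood over the rear to 217 mm. Origin on the table under the lid's pivot line; x points to its back (away from the pedal), y to its left. Walls from x = -90 to +130 mm; hood from x = +15 mm back. One compartment inside, floor at 20 mm. Pedal in front (-x).
- lid_front (a point): point on the lid's upper face, 45 mm in front of the pivot line, 170 mm up when closed: put the prop centred here, its length along the bin's x. Lid: steel plate 153 x 164 mm (88 mm before the pivot, 65 behind), 5 mm lips at its two sides. Weight before the pivot keeps it shut; weight behind it swings it open.
- lid (a joint): lid angle, rad: 0 closed (level), grows as the front edge rises and the rear edge dips into the hopper. It is linked rigidly to the pedal: lid = 3.6 x pedal. A lid closing faster than 2.5 rad/s slams.
- pedal (a joint): pedal angle, rad: 0 at rest (up), grows as the tread goes down; meets its buffer between 0.22 and 0.42. Hinge parallel to the bin's y at x = -100, z = 52 mm in its frame. A spring pushes up with about 3 N at the tread at rest, 5 to 6 N near the bottom, plus up to 4 N while the prop is on the lid (it slides off at a lid angle of 0.45 to 0.65). Over 18 N on the tread bends the linkage.
- tread (a point): centre of the upper face of the pedal's tread, which is 46 mm (along the bin's x) x 96 mm (along y), 8 mm thick, 118 mm from the hinge; sits about 75 mm above the table at rest, sloping up towards the front by 0.16 rad, and goes down about 26 to 50 mm. Moves with the pedal.
- buffer: foot of the screw-set rubber buffer under the pedal's bar, on the table; origin there. Its pad's height (26 to 43 mm) is not measured: it must be felt. On the pad the force at the tread climbs about 4.5 N per mm of tread travel, against 0.1 before. Pressed home: the pad carries at least 4 N, so the tread takes at least 3 N more than just before the pad.
- prop_round: whole round kiln prop: plain upright cylinder 38 mm across, 55 mm tall, same buff fireclay; a bystander, to be left alone. Origin: centre of its underside.
- prop_tall: whole square kiln prop: plain upright block 34 x 34 mm, 64 mm tall, same fireclay; a bystander, to be left alone. Origin: centre of its underside.
- mug: cream mug 80 mm across, 88 mm tall; a bystander, to be left alone. Origin: centre of its underside.
- jar: lidded jar 64 mm across, 60 mm tall; a bystander, to be left alone. Origin: centre of its underside.
- bowl: cream bowl 120 mm across, 50 mm tall; a bystander, to be left alone. Origin: centre of its underside.
- brush: paint brush 190 mm long, lying flat; a bystander, to be left alone. Origin: on its handle's axis.
Not all that is in view belongs to the job. What is shaped like the prop but purple or turquoise is not meant.

How it is judged:
On the way, in this order (a step that is already met when the one before it is completed fails the run):
1. the broken prop rests on the closed lid, let go of (contact force between prop and lid above 0.3 N and contact force between the fingers and prop below 0.05 N and value of joint lid below 0.05 rad and linear speed of prop below 0.02 m/s), for 0.2 s.
2. the pedal is pressed home on its buffer by the gripper (at least 4 N on the pad) (contact force between buffer and pedal above 4 N and contact force between the fingers and pedal above 1 N), for 0.2 s.
At the end, for the whole second after the job is handed in: the broken prop lies at rest inside the hopper (its origin within the walls and under 90 mm above the table), the lid is closed (within 0.05 rad) and the pedal is fully up (within 0.02 rad) (z of prop in the frame of bin below 0.09 m and x of prop in the frame of bin between -0.09 and 0.13 m and y of prop in the frame of bin between -0.09 and 0.09 m and linear speed of prop below 0.02 m/s and value of joint lid below 0.05 rad and value of joint pedal below 0.02 rad); the robot touches nothing.
It fails at once if the tread is pushed with more than 18 N (contact force between any of the fingers, the arm and pedal above 18 N).
It fails at once if the lid slams: it closes faster than 2.5 rad/s (velocity of joint lid below -2.5 rad/s).
It fails at once if another thing on the table is moved by more than 30 mm (distance of any of prop_round, prop_tall, mug, jar, bowl, brush from where it was at the start of the episode above 0.03 m).
It also fails if it takes over 72 s, if anything falls off the work surface, if the arm or the gripper's body presses on something with over 40 N, if the wrist force passes 120 N, or if a joint passes its speed limit or range.

## Working session

There is one attempt and no reset: what is moved stays moved. The work goes in short steps, Python scripts to look and compute and a shell command to move; the robot and the scene stay as the last step left them, time stands still between calls to the robot, and variables do not carry over. Pictures are saved under pics/ and viewed, and the job is handed in when it is done.

```bash
mkdir -p pics; cat > h.py <<'E'
import numpy as np, cv2
from cell import arm
def snap(n,f):
    im=arm.get_image(n); cv2.imwrite('pics/'+f,im[:,:,::-1]); return im
def ray(n,u,v,z,cal=None):
    c=cal or arm.get_calibration(n); K=np.array(c['intrinsics']);T=np.array(c['extrinsics'])
    d=T[:3,:3]@np.linalg.solve(K,[u,v,1.]); o=T[:3,3]
    return o+d*(z-o[2])/d[2]
def proj(n,p,cal=None):
    c=cal or arm.get_calibration(n); K=np.array(c['intrinsics']);T=np.array(c['extrinsics'])
    q=K@(T[:3,:3].T@(np.array(p)-T[:3,3])); return q[:2]/q[2]
E
python3 - <<'E'
from h import *
s=arm.observe()
for k in s: print(k,np.round(s[k],3))
for n in('side','top','wrist'):
    c=arm.get_calibration(n); print(n,np.round(c['intrinsics'],1).tolist(),np.round(c['extrinsics'],3).tolist())
    snap(n,n+'0.png')
E
```

```text
clock 0.0
joints [-1.428  0.435  0.025  1.574 -0.012  1.134 -0.075]
dq [-0.     0.001  0.001 -0.    -0.001 -0.001 -0.001]
joint_efforts [ 0.0000e+00 -6.6786e+01  9.8500e-01 -3.1447e+01 -6.1000e-02  4.2000e-02
  0.0000e+00]
position [0.152 0.606 0.243]
ee_rot [-3.850e-01 -3.118e+00  2.000e-03]
force [-0.137 -0.228 -0.258]
ft_torque [-0.074 -0.015  0.007]
width 1.004
side [[409.8, 0.0, 320.8], [0.0, 409.8, 198.3], [0.0, 0.0, 1.0]] [[0.717, -0.527, 0.457, -0.071], [-0.697, -0.546, 0.464, -0.657], [0.005, -0.651, -0.759, 1.093], [0.0, 0.0, 0.0, 1.0]]
top [[425.5, 0.0, 317.4], [0.0, 425.5, 200.1], [0.0, 0.0, 1.0]] [[-0.024, -0.992, 0.127, 0.317], [-1.0, 0.024, -0.006, -0.091], [0.003, -0.127, -0.992, 1.517], [0.0, 0.0, 0.0, 1.0]]
wrist [[354.2, 0.0, 321.1], [0.0, 354.2, 200.6], [0.0, 0.0, 1.0]] [[0.244, 0.94, 0.237, 0.088], [0.97, -0.235, -0.063, 0.623], [-0.003, 0.245, -0.969, 0.384], [0.0, 0.0, 0.0, 1.0]]
```

View pics/top0.png

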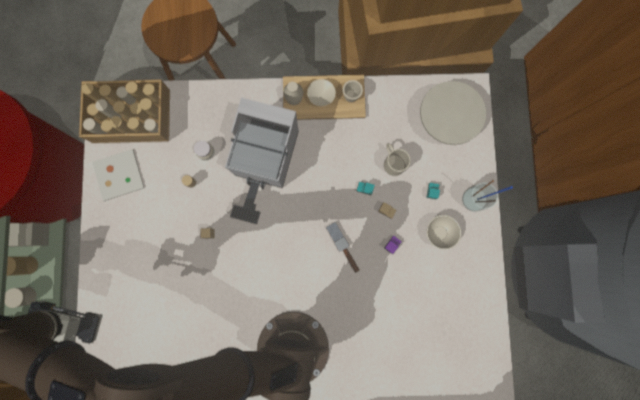

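View pics/side0.png

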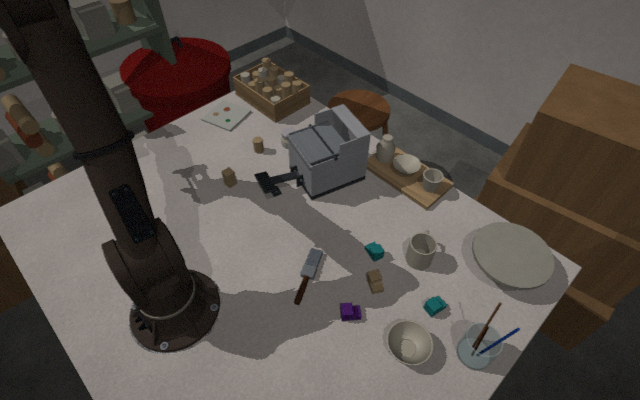

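View pics/wrist0.png

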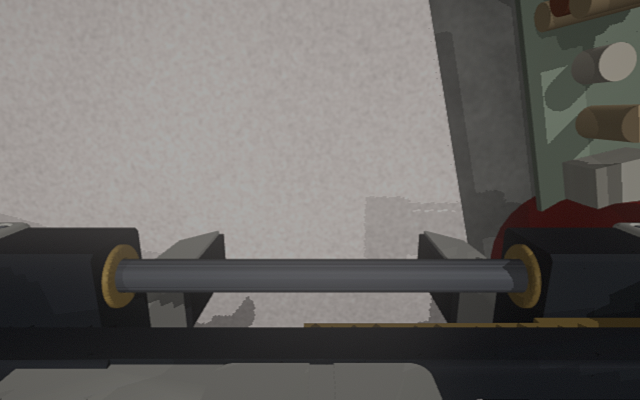

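```bash
python3 - <<'E'
import cv2,numpy as np
t=cv2.imread('pics/top0.png');s=cv2.imread('pics/side0.png')
a=cv2.resize(t[170:270,340:460],None,fx=5,fy=5,interpolation=cv2.INTER_CUBIC)
cv2.imwrite('pics/c1.png',a)
b=cv2.resize(s[230:330,330:450],None,fx=5,fy=5,interpolation=cv2.INTER_CUBIC)
cv2.imwrite('pics/c2.png',b)
c=cv2.resize(t[80:260,170:320],None,fx=3.3,fy=3.3,interpolation=cv2.INTER_CUBIC)
cv2.imwrite('pics/c3.png',c)
d=cv2.resize(s[90:220,210:380],None,fx=4.5,fy=4.5,interpolation=cv2.INTER_CUBIC)
cv2.imwrite('pics/c4.png',d)
E
```

```text
(no output)
```

View pics/c1.png

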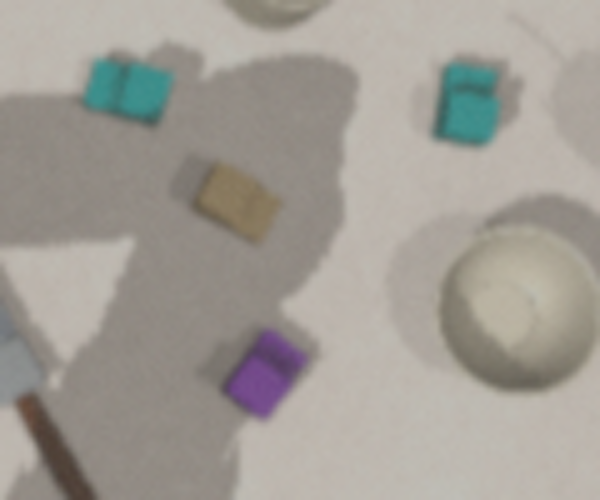

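View pics/c2.png

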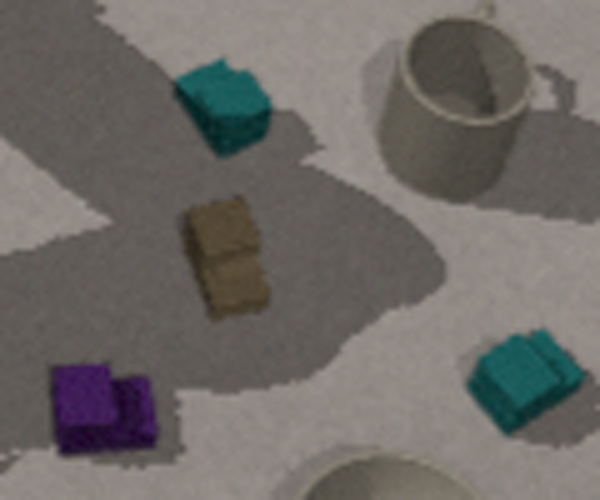

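View pics/c3.png

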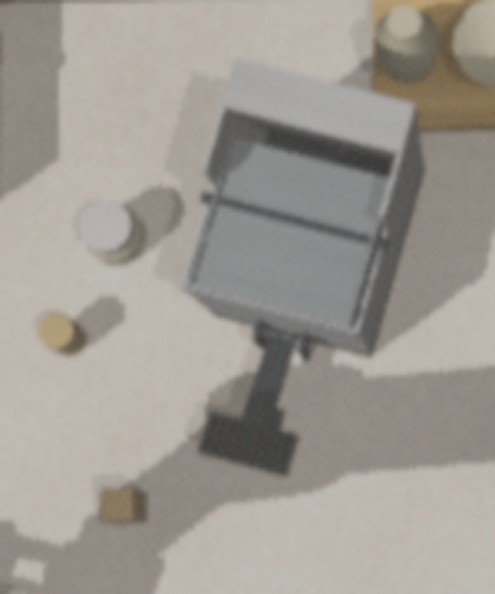

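View pics/c4.png

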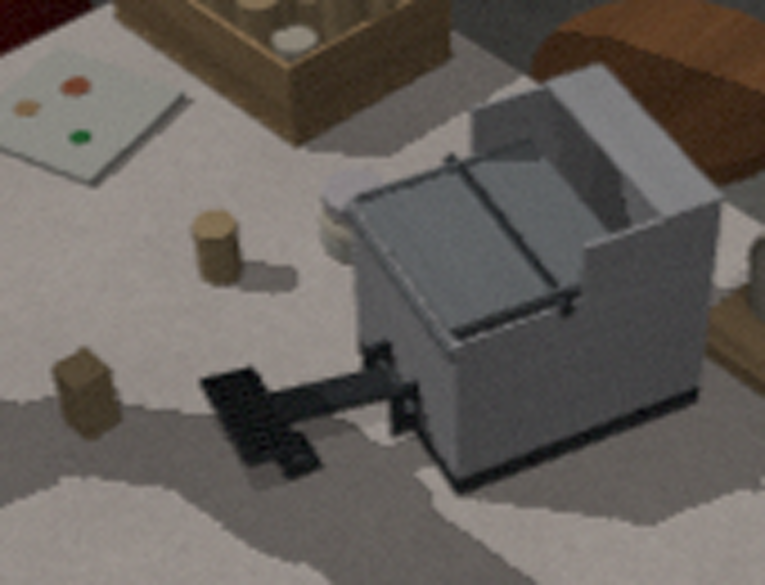

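```bash
python3 - <<'E'
from h import *
im=cv2.imread('pics/top0.png'); si=cv2.imread('pics/side0.png')
def T(p,z): return ray('top',170+(p[0]+.5)/3.3-.5,80+(p[1]+.5)/3.3-.5,z)
def S(p,z): return ray('side',210+(p[0]+.5)/4.5-.5,90+(p[1]+.5)/4.5-.5,z)
r=np.round
print('pivot top',[r(T(p,.172),4) for p in[(207,198),(385,240)]])
print('pivot side',[r(S(p,.172),4) for p in[(450,158),(570,305)]])
print('lid front top',[r(T(p,.172),4) for p in[(190,288),(358,328)]])
print('lid front side',[r(S(p,.172),4) for p in[(355,203),(455,345)]])
print('hood back top',[r(T(p,.217),4) for p in[(232,60),(418,103)]])
print('tread top',[r(T(p,.075),4) for p in[(212,410),(298,437),(287,473),(198,448)]])
print('tread side',[r(S(p,.075),4) for p in[(200,380),(252,368),(298,440),(245,465)]])
# prop mask
for n,I,roi in(('top',im,(370,195,402,225)),('side',si,(362,262,392,298))):
    x0,y0,x1,y1=roi; hsv=cv2.cvtColor(I,cv2.COLOR_BGR2HSV); h=hsv[y0:y1,x0:x1]
    m=((h[...,1]>70)&(h[...,0]<30)).astype(np.uint8)
    k,l,st,c=cv2.connectedComponentsWithStats(m); i=1+np.argmax(st[1:,4])
    cn=max(cv2.findContours((l==i).astype(np.uint8),cv2.RETR_EXTERNAL,2)[0],key=len)
    rc=cv2.minAreaRect(cn); print(n,st[i],c[i]+[x0,y0],rc)
    print([r(ray(n,*(q+[x0,y0]),.03),4) for q in cv2.boxPoints(rc)])
    print('c',ray(n,*(c[i]+[x0,y0]),.02))
E
```

```text
pivot top [array([0.6937, 0.1724, 0.172 ]), array([ 0.6473, -0.0019,  0.172 ])]
pivot side [array([0.6919, 0.1771, 0.172 ]), array([ 0.6414, -0.0031,  0.172 ])]
lid front top [array([0.604 , 0.1888, 0.172 ]), array([0.5605, 0.0256, 0.172 ])]
lid front side [array([0.6035, 0.1882, 0.172 ]), array([0.5538, 0.0247, 0.172 ])]
hood back top [array([0.817 , 0.1396, 0.217 ]), array([ 0.7699, -0.0386,  0.217 ])]
tread top [array([0.4956, 0.1859, 0.075 ]), array([0.4655, 0.0973, 0.075 ]), array([0.4285, 0.1089, 0.075 ]), array([0.4565, 0.2003, 0.075 ])]
tread side [array([0.453 , 0.2043, 0.075 ]), array([0.4898, 0.1867, 0.075 ]), array([0.467 , 0.1048, 0.075 ]), array([0.423 , 0.1128, 0.075 ])]
top [ 10   9  15  13 120] [386.89166667 209.89166667] ((17.092308044433594, 14.838460922241211), (13.643820762634277, 9.054534912109375), 29.744882583618164)
[array([ 0.466 , -0.3147,  0.03  ]), array([ 0.4935, -0.3317,  0.03  ]), array([ 0.4685, -0.3723,  0.03  ]), array([ 0.4412, -0.3552,  0.03  ])]
c [ 0.46809604 -0.34444213  0.02      ]
side [  5   8  17  24 279] [374.85663082 281.1827957 ] ((12.480768203735352, 19.403846740722656), (22.161123275756836, 14.120362281799316), 78.69007110595703)
[array([ 0.4636, -0.3046,  0.03  ]), array([ 0.5003, -0.327 ,  0.03  ]), array([ 0.4547, -0.3823,  0.03  ]), array([ 0.4196, -0.3605,  0.03  ])]
c [ 0.46537752 -0.34144604  0.02      ]
```

The buff stepped block at top (387,210) and side (375,280) is the prop. It could be confused with:
- the square prop at top (207,232)
- the round prop at top (188,181)
- the purple stepped piece at top (393,244)
- the turquoise stepped pieces at top (366,188) and (433,190)

The crop shows a buff block with its tall end towards +y. The measured corners agree with the given sizes: the lid front edge lies 91 mm from the pivot (88 expected), and the tread is about 213 mm in front of it (216 expected).

```bash
python3 -m crank '[[1,0.07,-0.07,0.02,-0.11],[1,0.07,-0.07,0.02,-0.11],[1,0.07,-0.07,0.02,-0.11],[1,0.07,-0.07,0.02,-0.11],[1,0.07,-0.07,0.02,-0.11],[1,0.07,-0.07,0.02,-0.11],[1,0.07,-0.07,0.02,-0.11],[1,0.07,-0.07,0.02,-0.11]]' 20
```

```text
clock: 0.82
position: [0.377, 0.3805, 0.3081]
ee_rot: [-1.739, -2.616, -0.0]
force: [0.8, 0.6, 0.6]
width: 1.003
```

```bash
python3 -m crank '[[1,0,-0.09,0,-0.11],[1,0,-0.09,0,-0.11],[1,0,-0.09,0,-0.11],[1,0,-0.09,0,-0.11],[1,0,-0.09,0,-0.11],[1,0,-0.09,0,-0.11],[1,0,-0.09,0,-0.11],[1,0,-0.09,0,-0.11]]'
python3 -m crank '[[0.75,0.02,-0.1,0,0],[0.75,0.02,-0.1,0,0],[0.75,0.02,-0.1,0,0],[0.75,0.02,-0.1,0,0],[0.75,0.02,-0.1,0,0],[0.75,0.02,-0.1,0,0],[0.75,0.02,-0.1,0,0],[0.75,0.0,-0.08,0,0]]'
python3 - <<'E'
from h import *
print(arm.get_calibration('wrist')['extrinsics'])
snap('wrist','w1.png'); print(arm.observe()['joints'], arm.observe()['position'])
E
```

```text
clock: 1.48
position: [0.3756, 0.0925, 0.3076]
ee_rot: [-2.72, -1.571, -0.0]
force: [0.5, 0.2, 0.9]
width: 1.001
clock: 2.15
position: [0.4329, -0.2204, 0.3079]
ee_rot: [2.714, 1.578, 0.001]
force: [0.2, 1.4, -0.5]
width: 0.75
[[ 0.86880605 -0.48047835 -0.11965199  0.46433348]
 [-0.4951434  -0.84157481 -0.21583525 -0.16228664]
 [ 0.00300807  0.24676386 -0.96907097  0.44864194]
 [ 0.          0.          0.          1.        ]]
[-0.46168071  0.1959504   1.0096372   1.85455329 -0.17531212  1.18350351
  0.08104868] [ 0.43115102 -0.22640028  0.308373  ]
```

View pics/w1.png

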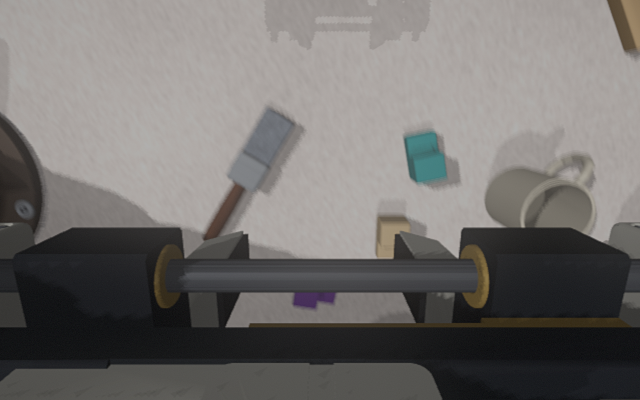

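The wrist view shows the prop partly hidden at (393,235), turquoise at (425,157) and purple at (315,297). I'll shift to see all of it.

```bash
python3 -m crank '[[0.75,0.025,-0.04,-0.04,0],[0.75,0.025,-0.04,-0.04,0],[0.75,0.025,-0.04,-0.03,0],[0.75,0.025,-0.04,0,0],[0.75,0.025,-0.04,0,0],[0.75,0,-0.01,0,0],[0.75,0,0,0,0],[0.75,0,0,0,0]]'
python3 - <<'E'
from h import *
c=arm.get_calibration('wrist')
im=snap('wrist','w2.png'); s=arm.observe();print(s['joints'], s['position'],s['ee_rot'])
h=cv2.cvtColor(im,cv2.COLOR_RGB2HSV)
m=((h[...,1]>60)&(h[...,0]>8)&(h[...,0]<30)).astype(np.uint8); m[250:]=0
k,l,st,ce=cv2.connectedComponentsWithStats(m)
for i in range(1,k):
  if st[i,4]>200: print(st[i],ce[i], ray('wrist',*ce[i],.02,c))
import pickle; pickle.dump(c,open('c2.pkl','wb'))
E
```

```text
clock: 2.87
position: [0.4815, -0.3015, 0.2636]
ee_rot: [-2.716, -1.577, 0.001]
force: [-0.2, -0.6, 0.5]
width: 0.75
[-0.18461487  0.42542381  0.92994845  1.73676823 -0.3684932   1.16682633
  0.33277809] [ 0.48161424 -0.30101679  0.26364086] [-2.71566977e+00 -1.57772790e+00 -2.03395165e-04]
[115 147  41  71 796] [134.21356784 182.91834171] [ 0.29571991 -0.20848843  0.02      ]
[ 312  191   33   43 1338] [328.14125561 211.754858  ] [ 0.46547224 -0.34371078  0.02      ]
```

View pics/w2.png

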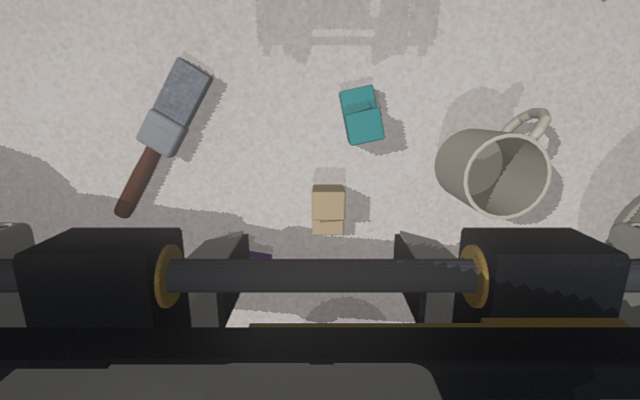

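```bash
python3 - <<'E'
from h import *
im=cv2.imread('pics/w2.png')
cv2.imwrite('pics/c5.png',cv2.resize(im[175:245,290:370],None,fx=8,fy=8,interpolation=cv2.INTER_CUBIC))
E
```

```text
(no output)
```

View pics/c5.png

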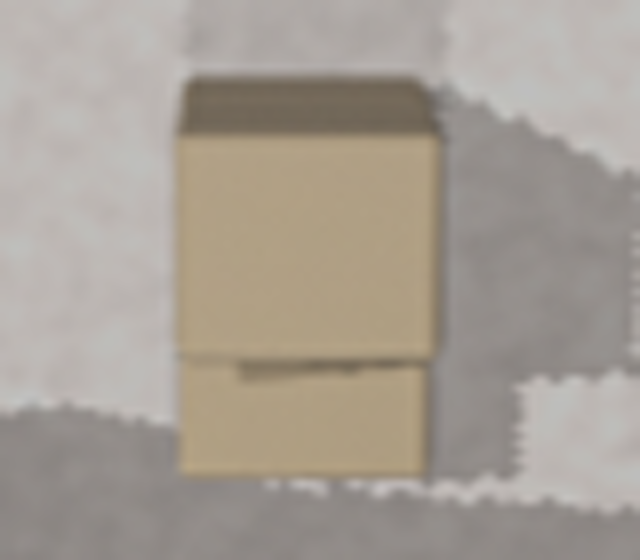

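```bash
python3 - <<'E'
from h import *
import pickle; c=pickle.load(open('c2.pkl','rb'))
P=lambda x,y,z: ray('wrist',290+(x+.5)/8-.5,175+(y+.5)/8-.5,z,c)[:2]
a,b,d,e=[P(*p,.04) for p in((178,135),(440,135),(434,358),(180,355))]
f,g=P(180,475,.02),P(428,475,.02)
for n,q in(('w',b-a),('w2',d-e),('l',(d+e-a-b)/2),('total',(f+g-a-b)/2)): print(n,np.round(q,4),np.linalg.norm(q).round(4),np.degrees(np.arctan2(q[1],q[0])).round(1))
t=(a+b+d+e)/4; u=(f+g-a-b)/2; u/=np.linalg.norm(u)
print('tallcentre',t,'origin',t+u*.012,(a+b)/2+u*.028)
R=cv2.Rodrigues(arm.observe()['ee_rot'])[0]; print(R[:,1],np.degrees(np.arctan2(R[1,1],R[0,1])),arm.observe()['position'])
E
```

```text
w [ 0.03   -0.0171] 0.0345 -29.8
w2 [ 0.0294 -0.0173] 0.0341 -30.5
l [-0.0152 -0.0264] 0.0305 -120.0
total [-0.0271 -0.0473] 0.0545 -119.8
tallcentre [ 0.47133854 -0.33235464] origin [ 0.46537466 -0.34276771] [ 0.46504476 -0.34343217]
[ 8.68724522e-01 -4.95295087e-01 -6.94233016e-04] -29.68921845414899 [ 0.48161424 -0.30101679  0.26364086]
```

```bash
python3 -m crank '[[0.75,-0.008,-0.022,-0.06,0],[0.75,-0.008,-0.022,-0.06,0],[0.75,-0.008,-0.022,-0.06,0],[0.75,-0.007,-0.021,-0.06,0],[0.75,0,0,-0.06,0],[0.75,0,0,-0.06,0],[0.75,0,0,-0.06,0],[0.75,0,0,-0.06,0]]'
python3 -m crank '[[0.75,0,0,-0.04,0],[0.75,0,0,-0.04,0],[0.75,0,0,-0.02,0],[0.75,0,0,-0.02,0],[0.75,0,0,0,0],[0.2,0,0,0,0],[0.2,0,0,0,0],[0.2,0,0,0,0]]' 20
```

```text
clock: 3.58
position: [0.4699, -0.3352, 0.0711]
ee_rot: [-2.715, -1.58, -0.001]
force: [0.4, 0.2, 0.4]
width: 0.749
clock: 4.25
position: [0.4702, -0.3369, 0.0246]
ee_rot: [2.715, 1.578, 0.001]
force: [0.3, 0.5, -0.5]
width: 0.586
```

```bash
python3 -m crank '[[0.2,0,0,0,0],[0.2,0,0,0,0],[0.2,0,0,0,0],[0.2,0,0,0,0],[0.2,0,0,0,0],[0.2,0,0,0,0],[0.2,0,0,0,0],[0.2,0,0,0,0]]' 20
```

```text
clock: 4.92
position: [0.4699, -0.3367, 0.0241]
ee_rot: [2.716, 1.578, 0.001]
force: [0.3, 0.7, 5.2]
width: 0.394
```

```bash
python3 -m crank '[[0.2,0,0,0.03,0],[0.2,0,0,0.06,0],[0.2,0,0,0.09,0],[0.2,0,0,0.09,0],[0.2,0,0,0.09,0],[0.2,0,0,0.09,0],[0.2,0,0,0.09,0],[0.2,0,0,0.08,0]]'
```

```text
clock: 5.58
position: [0.4689, -0.3367, 0.2745]
ee_rot: [2.717, 1.577, 0.0]
force: [1.6, 0.7, -2.4]
width: 0.388
```

```bash
python3 -m crank '[[0.2,0.023,0.068,0.005,0.109],[0.2,0.023,0.068,0.005,0.109],[0.2,0.023,0.068,0.005,0.109],[0.2,0.023,0.068,0.005,0.109],[0.2,0.023,0.068,0,0.109],[0.2,0.023,0.068,0,0.109],[0.2,0.023,0.068,0,0.109],[0.2,0.023,0.068,0,0.109]]'
python3 -m crank '[[0.2,0.023,0.068,0,0.109],[0.2,0.023,0.068,0,0.109],[0.2,0.023,0.068,0,0.109],[0.2,0.023,0.068,0,0.109],[0.2,0.023,0.068,0,0.109],[0.2,0.023,0.068,0,0.109],[0.2,0.023,0.068,0,0.109],[0.2,0.023,0.068,0,0.109]]'
python3 - <<'E'
from h import *
s=arm.observe(); print(s['joints'],s['position'],s['ee_rot'])
import pickle; pickle.dump(arm.get_calibration('wrist'),open('c3.pkl','wb'))
snap('wrist','w3.png');snap('side','s3.png')
E
```

```text
clock: 6.25
position: [0.5429, -0.1179, 0.2802]
ee_rot: [-1.736, -2.618, 0.0]
force: [1.4, 0.2, -1.4]
width: 0.394
clock: 6.92
position: [0.6167, 0.0994, 0.2801]
ee_rot: [-0.404, -3.115, 0.001]
force: [-0.1, 0.2, -2.2]
width: 0.39
[-0.52737368  0.42132554  0.41503014  1.54561864 -0.17625638  1.21254937
  1.23026905] [0.61667224 0.09940474 0.28008043] [-4.03983823e-01 -3.11511225e+00  1.31682640e-03]
```

View pics/w3.png

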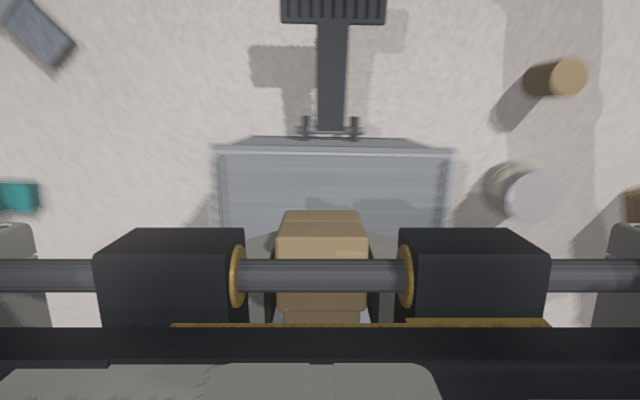

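View pics/s3.png

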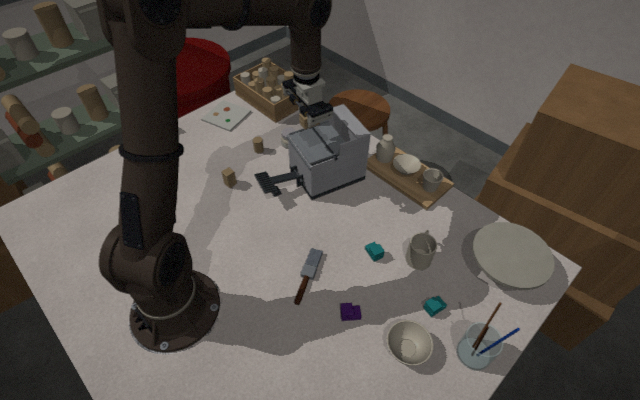

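```bash
python3 - <<'E'
from h import *
import pickle; c=pickle.load(open('c3.pkl','rb'))
im=cv2.imread('pics/w3.png'); cv2.imwrite('pics/c6.png',cv2.resize(im[120:240,195:475],None,fx=2.8,fy=2.8,interpolation=cv2.INTER_CUBIC))
cv2.imwrite('pics/c7.png',cv2.resize(im[0:150,240:420],None,fx=4,fy=4,interpolation=cv2.INTER_CUBIC))
E
```

```text
(no output)
```

View pics/c6.png

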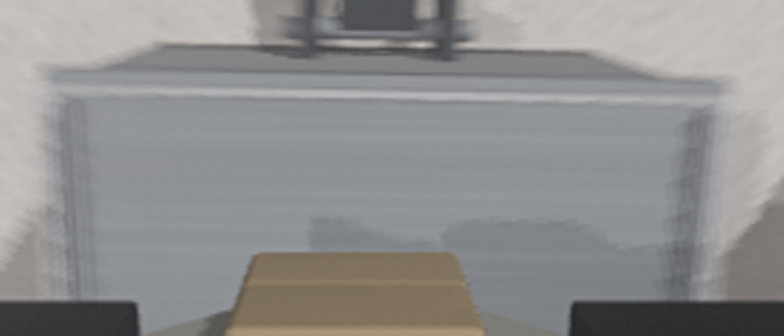

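View pics/c7.png

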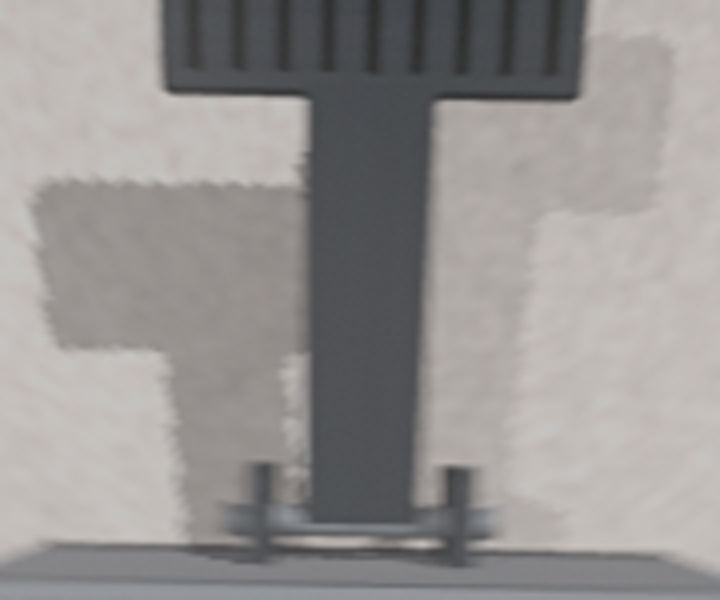

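```bash
python3 - <<'E'
from h import *
import pickle; c=pickle.load(open('c3.pkl','rb'))
P=lambda x,y,z: ray('wrist',195+(x+.5)/2.8-.5,120+(y+.5)/2.8-.5,z,c)[:2]
Q=lambda x,y,z: ray('wrist',240+(x+.5)/4-.5,(y+.5)/4-.5,z,c)[:2]
def rep(n,a,b):
  d=a-b; print(n,a.round(4),b.round(4),'len',np.linalg.norm(d).round(4),'ang',np.degrees(np.arctan2(d[1],d[0])).round(2),'mid',((a+b)/2).round(4))
rep('lid edge',P(715,98,.17),P(70,92,.17))
rep('walls',P(730,85,.168),P(48,78,.168))
rep('tread rear',Q(578,96,.071),Q(167,90,.071))
rep('hinge',Q(495,520,.052),Q(225,518,.052))
ex=np.array([np.cos(np.radians(-15.4)),np.sin(np.radians(-15.4))])
piv=np.array([.6686,.086])
print('pivot-88',piv-.088*ex,'tread',piv-.216*ex)
E
```

```text
lid edge [0.6047 0.1971] [0.5618 0.0401] len 0.1628 ang 74.69 mid [0.5833 0.1186]
walls [0.6029 0.202 ] [0.5571 0.0352] len 0.1729 ang 74.64 mid [0.58   0.1186]
tread rear [0.4929 0.1911] [0.468  0.1016] len 0.0929 ang 74.4 mid [0.4805 0.1463]
hinge [0.5813 0.1534] [0.5632 0.0869] len 0.069 ang 74.79 mid [0.5722 0.1201]
pivot-88 [0.5837596  0.10936894] tread [0.46035539 0.14336012]
```

```bash
python3 - <<'E'
from h import *
th=np.radians(-15.35);ex=np.array([np.cos(th),np.sin(th)]);ey=np.array([-ex[1],ex[0]])
for k,col,piv in((0,(0,0,255),np.array([.6686,.086])),(1,(0,255,0),np.array([.6681,.0953]))):
  pass
for n,f,(x0,y0,x1,y1) in(('top','top0.png',(180,90,310,220)),('side','side0.png',(250,90,380,210))):
  im=cv2.imread('pics/'+f); s=4.5
  o=cv2.resize(im[y0:y1,x0:x1],None,fx=s,fy=s,interpolation=cv2.INTER_CUBIC)
  for col,piv in(((0,0,255),np.array([.6686,.086])),((0,255,0),np.array([.6681,.0953]))):
    for (x,y,z) in((-.088,.082,.17),(-.088,-.082,.17),(0,.082,.17),(0,-.082,.17),(-.09,.09,.17),(-.09,-.09,.17),(.13,.09,.217),(.13,-.09,.217),(.015,-.09,.217),(-.09,-.09,0),(.13,-.09,0)):
      q=piv+x*ex+y*ey; u=proj(n,[*q,z]); 
      cv2.circle(o,tuple(int(round(v)) for v in ((u-[x0,y0]+.5)*s-.5)),2,col,-1)
  cv2.imwrite('pics/ov_'+n+'.png',o)
E
```

```text
(no output)
```

View pics/ov_top.png

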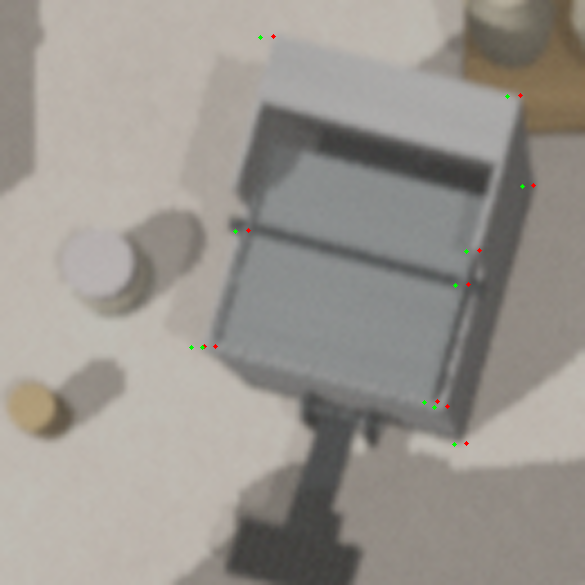

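View pics/ov_side.png

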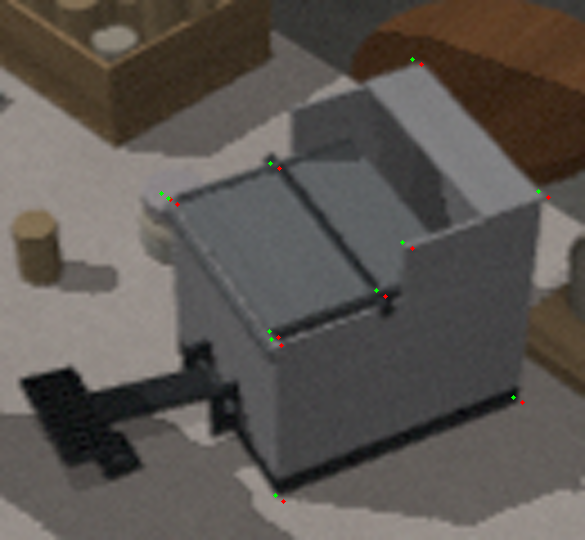

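Red dots are the bin pose from the fixed views and green from the wrist view. They agree along the bin's x and differ by 9 mm sideways. I'll split the difference, since 5 mm on a 164 mm wide lid doesn't matter.

```bash
python3 -m crank '[[0.2,0.002,0.01,-0.02,0],[0.2,0,0,-0.04,0],[0.2,0,0,-0.04,0],[0.2,0,0,-0.04,0],[0.2,0,0,-0.03,0],[0.2,0,0,-0.02,0],[0.2,0,0,-0.01,0],[0.2,0,0,0,0]]'
python3 -m crank '[[0.2,0,0,-0.005,0],[0.2,0,0,-0.005,0],[0.2,0,0,0,0],[0.2,0,0,0,0],[0.2,0,0,0,0],[0.2,0,0,0,0],[0.2,0,0,0,0],[0.2,0,0,0,0]]'
```

```text
clock: 7.68
position: [0.6173, 0.1021, 0.199]
ee_rot: [-0.413, -3.113, 0.001]
force: [-0.2, 0.5, -2.6]
width: 0.389
clock: 8.35
position: [0.6177, 0.1026, 0.1959]
ee_rot: [0.411, 3.114, 0.0]
force: [0.2, 0.2, -1.4]
width: 0.388
```

```bash
python3 -m crank '[[0.2,0,0,-0.002,0],[0.2,0,0,-0.001,0],[0.2,0,0,0,0],[0.2,0,0,0,0],[0.2,0,0,0,0],[0.2,0,0,0,0],[0.2,0,0,0,0],[0.2,0,0,0,0]]'
```

```text
clock: 9.02
position: [0.6177, 0.1026, 0.1946]
ee_rot: [0.411, 3.115, 0.0]
force: [-0.1, 1.4, -2.7]
width: 0.39
```

```bash
python3 -m crank '[[0.2,0,0,-0.002,0],[0.2,0,0,-0.002,0],[0.2,0,0,0,0],[0.2,0,0,0,0],[0.2,0,0,0,0],[0.2,0,0,0,0],[0.2,0,0,0,0],[0.2,0,0,0,0]]'; python3 - <<'E'
from h import *
snap('side','s4.png')
im=cv2.imread('pics/s4.png');cv2.imwrite('pics/s4c.png',cv2.resize(im[80:200,250:380],None,fx=5,fy=5,interpolation=cv2.INTER_CUBIC))
E
```

```text
clock: 9.68
position: [0.6178, 0.1026, 0.194]
ee_rot: [0.411, 3.114, 0.001]
force: [-3.6, 0.7, 7.2]
width: 0.393
```

View pics/s4c.png

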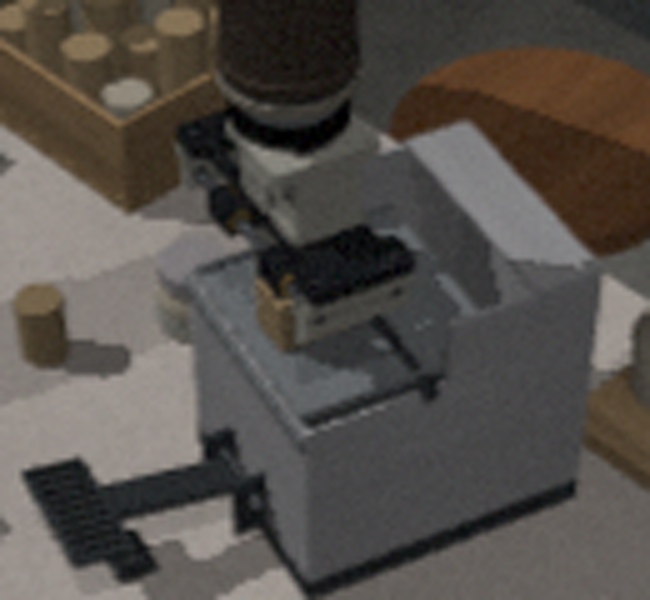

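Contact felt on the lid (+7 N), prop in front of the pivot rod. Release.

```bash
python3 -m crank '[[0.62,0,0,0,0],[0.62,0,0,0,0],[0.62,0,0,0,0],[0.62,0,0,0,0],[0.62,0,0,0,0],[0.62,0,0,0,0],[0.62,0,0,0,0],[0.62,0,0,0,0]]'
python3 -m crank '[[0.62,0,0,0.01,0],[0.62,0,0,0.03,0],[0.62,0,0,0.05,0],[0.62,0,0,0.05,0],[0.62,0,0,0.05,0],[0.62,0,0,0.05,0],[0.62,0,0,0.05,0],[0.62,0,0,0.03,0]]'
python3 - <<'E'
from h import *
for n in('top','side'):
  snap(n,n+'5.png')
im=cv2.imread('pics/side5.png');cv2.imwrite('pics/s5c.png',cv2.resize(im[80:200,250:380],None,fx=5,fy=5,interpolation=cv2.INTER_CUBIC))
E
```

```text
clock: 10.4
position: [0.6177, 0.1026, 0.1929]
ee_rot: [-0.411, -3.114, 0.0]
force: [0.6, -0.7, -0.1]
width: 0.622
clock: 11.07
position: [0.6184, 0.1024, 0.3246]
ee_rot: [0.411, 3.111, 0.002]
force: [-0.0, 0.4, 0.4]
width: 0.619
```

View pics/s5c.png

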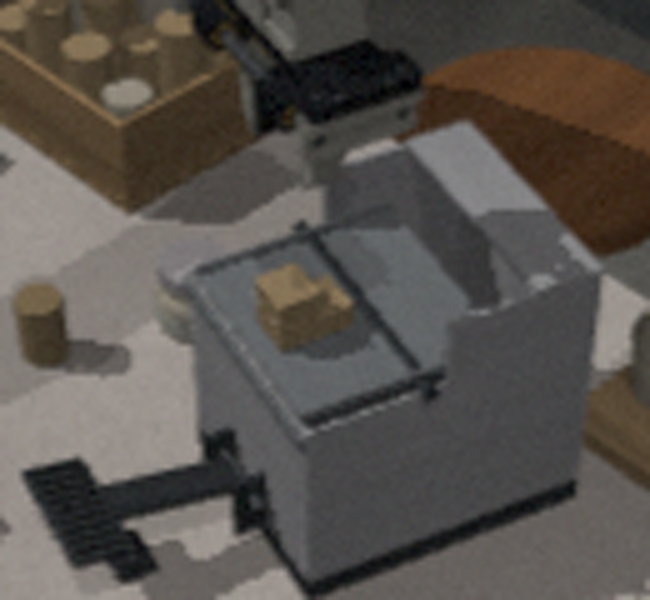

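The side view shows the prop standing free on the closed lid, in front of the pivot rod. Next: close the fingers and go over the tread.

```bash
python3 -m crank '[[0.2,-0.05,0.015,0,0],[0,-0.05,0.015,0,0],[0,-0.05,0.015,0,0],[0,-0.05,0.015,0,0],[0,-0.05,0.015,0,0],[0,-0.05,0.015,0,0],[0,-0.05,0.015,-0.02,0],[0,-0.05,0.015,-0.02,0]]'
python3 -m crank '[[0,0,0,-0.06,0],[0,0,0,-0.08,0],[0,0,0,-0.08,0],[0,0,0,-0.08,0],[0,0,0,-0.08,0],[0,0,0,-0.05,0],[0,0,0,-0.02,0],[0,0,0,0,0]]'
python3 - <<'E'
from h import *
print(arm.observe()['joints'])
for n in('wrist','side'):
  snap(n,n+'6.png')
im=cv2.imread('pics/side6.png');cv2.imwrite('pics/s6c.png',cv2.resize(im[80:220,220:370],None,fx=4.2,fy=4.2,interpolation=cv2.INTER_CUBIC))
E
```

```text
clock: 11.83
position: [0.4566, 0.1507, 0.3047]
ee_rot: [0.411, 3.114, 0.001]
force: [-0.3, 0.0, -0.1]
width: 0.089
clock: 12.5
position: [0.4565, 0.15, 0.1234]
ee_rot: [-0.411, -3.112, 0.004]
force: [0.7, 0.4, 0.9]
width: 0.006
[-0.68584135  0.36049349  0.32885615  2.07715149 -0.17035319  0.73273832
  1.05884401]
```

View pics/s6c.png

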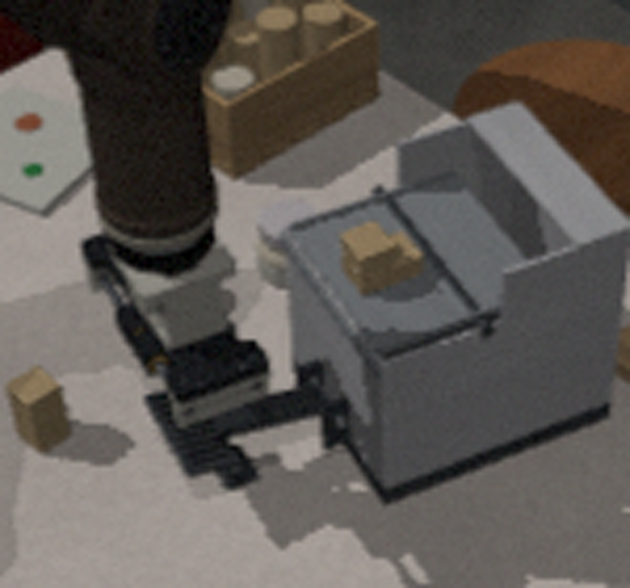

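View pics/wrist6.png

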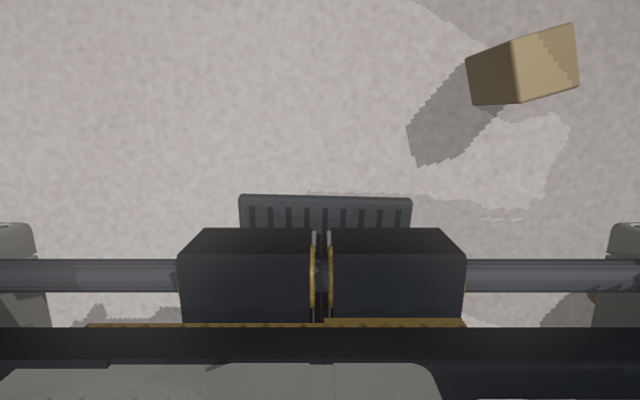

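The tread's front edge at (238..411,197) is centred on the tool. Check where its centre lies along x.

```bash
python3 - <<'E'
from h import *
ex=np.array([np.cos(np.radians(-15.35)),np.sin(np.radians(-15.35))])
a=ray('wrist',240,197,.079)[:2];b=ray('wrist',411,200,.079)[:2];m=(a+b)/2
print(np.linalg.norm(a-b),m,'centre',m+.0227*ex,arm.observe()['position'])
E
```

```text
0.09319319087643695 [0.4395025  0.15876865] centre [0.46139272 0.15275962] [0.45815989 0.15066711 0.12565272]
```

```bash
python3 -m crank '[[0,0.005,0.004,-0.01,0],[0,0,0,-0.02,0],[0,0,0,-0.02,0],[0,0,0,-0.01,0],[0,0,0,-0.005,0],[0,0,0,-0.005,0],[0,0,0,-0.005,0],[0,0,0,-0.005,0]]'
python3 -m crank '[[0,0,0,-0.005,0],[0,0,0,-0.005,0],[0,0,0,-0.005,0],[0,0,0,-0.005,0],[0,0,0,0,0],[0,0,0,0,0],[0,0,0,0,0],[0,0,0,0,0]]'
```

```text
clock: 13.27
position: [0.4598, 0.1523, 0.093]
ee_rot: [0.411, 3.114, 0.0]
force: [-2.5, 0.2, 5.5]
width: 0.005
clock: 13.93
position: [0.4592, 0.1524, 0.0851]
ee_rot: [-0.411, -3.114, -0.0]
force: [-4.1, 0.3, 5.9]
width: 0.009
```

```bash
python3 -m crank '[[0,0,0,-0.005,0],[0,0,0,-0.005,0],[0,0,0,-0.005,0],[0,0,0,-0.005,0],[0,0,0,-0.005,0],[0,0,0,-0.005,0],[0,0,0,0,0],[0,0,0,0,0]]'; python3 - <<'E'
from h import *
snap('side','s7.png')
im=cv2.imread('pics/s7.png');cv2.imwrite('pics/s7c.png',cv2.resize(im[80:220,220:370],None,fx=4.2,fy=4.2,interpolation=cv2.INTER_CUBIC))
E
```

```text
clock: 14.6
position: [0.4591, 0.1525, 0.073]
ee_rot: [-0.411, -3.114, -0.0]
force: [-2.2, 0.5, 4.7]
width: 0.002
```

View pics/s7c.png

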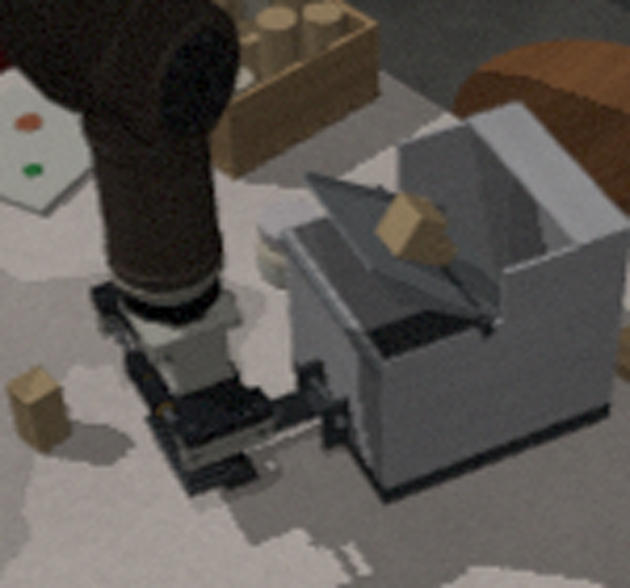

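The lid has swung up and the prop is sliding back. Continue at 1 mm per row.

```bash
python3 -m crank '[[0,0,0,-0.0025,0],[0,0,0,-0.0025,0],[0,0,0,-0.0025,0],[0,0,0,-0.0025,0],[0,0,0,-0.0025,0],[0,0,0,0,0],[0,0,0,0,0],[0,0,0,0,0]]'; python3 -c "
from cell import arm;print(arm.observe()['force'])"
```

```text
clock: 15.32
position: [0.4599, 0.1523, 0.068]
ee_rot: [0.411, 3.114, 0.0]
force: [-2.0, 0.7, 4.4]
width: 0.005
[-1.97940021  0.67897231  4.37665959]
```

```bash
python3 -m crank '[[0,0,0,-0.00125,0],[0,0,0,-0.00125,0],[0,0,0,-0.00125,0],[0,0,0,-0.00125,0],[0,0,0,0,0],[0,0,0,0,0],[0,0,0,0,0],[0,0,0,0,0]]'
```

```text
clock: 15.98
position: [0.4599, 0.1522, 0.066]
ee_rot: [0.411, 3.114, 0.0]
force: [-0.0, 1.1, 3.4]
width: 0.004
```

```bash
python3 -m crank '[[0,0,0,-0.00125,0],[0,0,0,-0.00125,0],[0,0,0,-0.00125,0],[0,0,0,-0.00125,0],[0,0,0,0,0],[0,0,0,0,0],[0,0,0,0,0],[0,0,0,0,0]]'
```

```text
clock: 16.65
position: [0.4599, 0.1522, 0.064]
ee_rot: [0.411, 3.114, 0.0]
force: [-0.3, 0.5, 3.6]
width: 0.007
```

```bash
python3 - <<'E'
from h import *
snap('side','s8.png')
im=cv2.imread('pics/s8.png');cv2.imwrite('pics/s8c.png',cv2.resize(im[80:220,220:370],None,fx=4.2,fy=4.2,interpolation=cv2.INTER_CUBIC))
E
```

```text
(no output)
```

View pics/s8c.png

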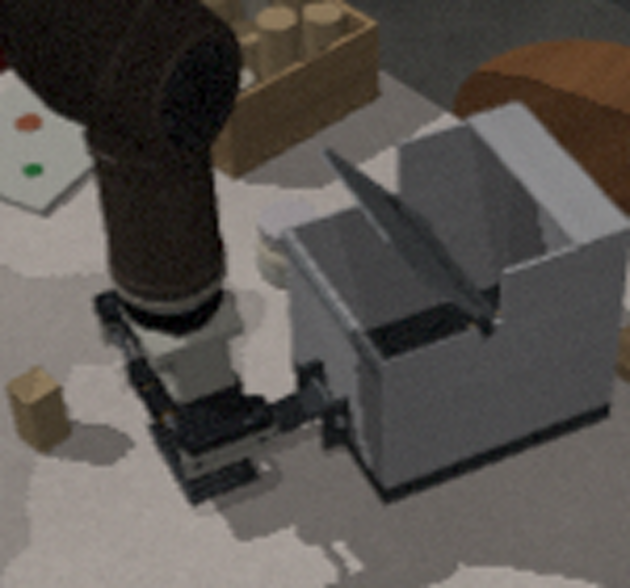

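The lid is about 45° up and the prop has left it. Keep feeling for the buffer.

```bash
python3 -m crank '[[0,0,0,-0.00125,0],[0,0,0,-0.00125,0],[0,0,0,-0.00125,0],[0,0,0,-0.00125,0],[0,0,0,0,0],[0,0,0,0,0],[0,0,0,0,0],[0,0,0,0,0]]'
```

```text
clock: 17.37
position: [0.4599, 0.1522, 0.062]
ee_rot: [0.411, 3.114, 0.0]
force: [1.9, 1.1, 3.9]
width: 0.006
```

```bash
python3 -m crank '[[0,0,0,-0.00125,0],[0,0,0,-0.00125,0],[0,0,0,-0.00125,0],[0,0,0,-0.00125,0],[0,0,0,0,0],[0,0,0,0,0],[0,0,0,0,0],[0,0,0,0,0]]'
```

```text
clock: 18.03
position: [0.46, 0.1522, 0.06]
ee_rot: [0.411, 3.114, 0.0]
force: [1.8, -0.6, 4.2]
width: 0.005
```

```bash
python3 -m crank '[[0,0,0,-0.00125,0],[0,0,0,-0.00125,0],[0,0,0,-0.00125,0],[0,0,0,-0.00125,0],[0,0,0,0,0],[0,0,0,0,0],[0,0,0,0,0],[0,0,0,0,0]]'
```

```text
clock: 18.7
position: [0.4601, 0.1522, 0.0581]
ee_rot: [0.412, 3.114, 0.0]
force: [2.2, 0.1, 4.5]
width: 0.004
```

```bash
python3 -m crank '[[0,0,0,-0.00125,0],[0,0,0,-0.00125,0],[0,0,0,-0.00125,0],[0,0,0,-0.00125,0],[0,0,0,0,0],[0,0,0,0,0],[0,0,0,0,0],[0,0,0,0,0]]'
```

```text
clock: 19.37
position: [0.4601, 0.1522, 0.0561]
ee_rot: [0.412, 3.114, 0.0]
force: [2.5, -0.5, 5.6]
width: 0.002
```

```bash
python3 -m crank '[[0,0,0,-0.00125,0],[0,0,0,-0.00125,0],[0,0,0,0,0],[0,0,0,0,0],[0,0,0,0,0],[0,0,0,0,0],[0,0,0,0,0],[0,0,0,0,0]]'
```

```text
clock: 20.03
position: [0.4602, 0.1521, 0.0551]
ee_rot: [0.412, 3.114, 0.0]
force: [2.6, 0.4, 5.2]
width: 0.007
```

```bash
python3 -m crank '[[0,0,0,-0.00125,0],[0,0,0,-0.00125,0],[0,0,0,-0.00125,0],[0,0,0,0,0],[0,0,0,0,0],[0,0,0,0,0],[0,0,0,0,0],[0,0,0,0,0]]'
```

```text
clock: 20.7
position: [0.4601, 0.1522, 0.0536]
ee_rot: [0.412, 3.114, 0.0]
force: [2.8, -0.8, 6.5]
width: 0.004
```

```bash
python3 -m crank '[[0,0,0,-0.00125,0],[0,0,0,-0.00125,0],[0,0,0,0,0],[0,0,0,0,0],[0,0,0,0,0],[0,0,0,0,0],[0,0,0,0,0],[0,0,0,0,0]]'
```

```text
clock: 21.37
position: [0.4602, 0.1522, 0.0526]
ee_rot: [0.411, 3.114, 0.0]
force: [2.0, -0.8, 6.1]
width: 0.006
```

```bash
python3 -m crank '[[0,0,0,-0.00125,0],[0,0,0,-0.00125,0],[0,0,0,-0.00125,0],[0,0,0,0,0],[0,0,0,0,0],[0,0,0,0,0],[0,0,0,0,0],[0,0,0,0,0]]'
```

```text
clock: 22.03
position: [0.4602, 0.1522, 0.0511]
ee_rot: [0.412, 3.114, 0.0]
force: [2.1, -1.3, 6.5]
width: 0.006
```

```bash
python3 -m crank '[[0,0,0,-0.00125,0],[0,0,0,-0.00125,0],[0,0,0,-0.00125,0],[0,0,0,0,0],[0,0,0,0,0],[0,0,0,0,0],[0,0,0,0,0],[0,0,0,0,0]]'
```

```text
clock: 22.7
position: [0.4602, 0.1522, 0.0496]
ee_rot: [0.412, 3.114, 0.0]
force: [3.3, -1.3, 5.7]
width: 0.006
```

```bash
python3 -m crank '[[0,0,0,-0.00125,0],[0,0,0,-0.00125,0],[0,0,0,-0.00125,0],[0,0,0,0,0],[0,0,0,0,0],[0,0,0,0,0],[0,0,0,0,0],[0,0,0,0,0]]'
```

```text
clock: 23.37
position: [0.4604, 0.1521, 0.0483]
ee_rot: [0.412, 3.113, 0.001]
force: [3.5, -1.0, 8.0]
width: 0.005
```

```bash
python3 -m crank '[[0,0,0,-0.00125,0],[0,0,0,0,0],[0,0,0,0,0],[0,0,0,0,0],[0,0,0,0,0],[0,0,0,0,0],[0,0,0,0,0],[0,0,0,0,0]]'
```

```text
clock: 24.03
position: [0.4605, 0.1521, 0.0479]
ee_rot: [0.412, 3.113, 0.001]
force: [2.5, 0.0, 9.2]
width: 0.005
```

```bash
python3 -m crank '[[0,0,0,-0.00125,0],[0,0,0,0,0],[0,0,0,0,0],[0,0,0,0,0],[0,0,0,0,0],[0,0,0,0,0],[0,0,0,0,0],[0,0,0,0,0]]'
```

```text
clock: 24.7
position: [0.4606, 0.1521, 0.0475]
ee_rot: [0.412, 3.113, 0.001]
force: [1.8, -1.0, 11.3]
width: 0.002
```

```bash
python3 -m crank '[[0,0,0,-0.001,0],[0,0,0,0,0],[0,0,0,0,0],[0,0,0,0,0],[0,0,0,0,0],[0,0,0,0,0],[0,0,0,0,0],[0,0,0,0,0]]'; python3 - <<'E'
from h import *
for n in('side','top'):snap(n,n+'9.png')
print(arm.observe()['force'])
im=cv2.imread('pics/side9.png');a=cv2.resize(im[80:220,220:370],None,fx=2.6,fy=3,interpolation=cv2.INTER_CUBIC)
im=cv2.imread('pics/top9.png');b=cv2.resize(im[80:220,170:310],None,fx=2.6,fy=3,interpolation=cv2.INTER_CUBIC)
cv2.imwrite('pics/s9c.png',np.hstack([a,b]))
E
```

```text
clock: 25.37
position: [0.4606, 0.1521, 0.0472]
ee_rot: [0.412, 3.113, 0.001]
force: [1.6, -2.1, 12.7]
width: 0.006
[ 2.29627908 -1.54839219 13.66258755]
```

View pics/s9c.png

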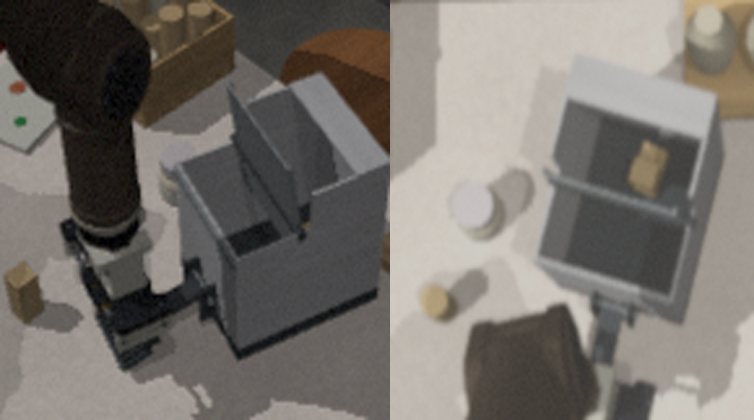

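Force rose from about 6 to 12.7–13.7 N over under 1.5 mm, so the pedal is home on the buffer. The top view shows the prop on the hopper floor at about (265,135). Now ease up at 2 mm per row.

```bash
python3 -m crank '[[0,0,0,0.0025,0],[0,0,0,0.0025,0],[0,0,0,0.004,0],[0,0,0,0.005,0],[0,0,0,0.005,0],[0,0,0,0.005,0],[0,0,0,0.005,0],[0,0,0,0.005,0]]'
python3 -m crank '[[0,0,0,0.005,0],[0,0,0,0.005,0],[0,0,0,0.005,0],[0,0,0,0.005,0],[0,0,0,0.005,0],[0,0,0,0.005,0],[0,0,0,0.005,0],[0,0,0,0.005,0]]'
python3 -m crank '[[0,0,0,0.005,0],[0,0,0,0.005,0],[0,0,0,0.005,0],[0,0,0,0.004,0],[0,0,0,0.003,0],[0,0,0,0.003,0],[0,0,0,0.003,0],[0,0,0,0.003,0]]'
```

```text
clock: 26.13
position: [0.4591, 0.1524, 0.0601]
ee_rot: [-0.411, -3.114, 0.0]
force: [-0.5, 1.8, 4.2]
width: 0.007
clock: 26.8
position: [0.4596, 0.152, 0.0763]
ee_rot: [-0.412, -3.114, 0.0]
force: [-2.2, 0.2, 2.9]
width: 0.005
clock: 27.47
position: [0.4602, 0.1521, 0.0887]
ee_rot: [0.412, 3.114, 0.0]
force: [2.2, -1.3, 2.2]
width: 0.006
```

```bash
python3 -m crank '[[0,0,0,0.0025,0],[0,0,0,0.0025,0],[0,0,0,0.0025,0],[0,0,0,0.0025,0],[0,0,0,0.0025,0],[0,0,0,0.0025,0],[0,0,0,0.0025,0],[0,0,0,0.0025,0]]'
python3 -m crank '[[0,0,0,0.0025,0],[0,0,0,0.0025,0],[0,0,0,0.005,0],[0,0,0,0.02,0],[0,0,0,0.04,0],[0,0,0,0.06,0],[0,0,0,0.08,0],[0,0,0,0.08,0]]'
python3 -m crank '[[0,-0.03,0,0.06,0],[0,-0.03,0,0.06,0],[0,-0.03,0,0.06,0],[0,-0.02,0,0.04,0],[0,0,0,0,0],[0,0,0,0,0],[0,0,0,0,0],[0,0,0,0,0]]'
python3 - <<'E'
from h import *
for n in('side','top'):snap(n,n+'10.png')
im=cv2.imread('pics/side10.png');a=cv2.resize(im[80:220,220:370],None,fx=2.6,fy=3,interpolation=cv2.INTER_CUBIC)
im=cv2.imread('pics/top10.png');b=cv2.resize(im[80:220,170:310],None,fx=2.6,fy=3,interpolation=cv2.INTER_CUBIC)
cv2.imwrite('pics/s10c.png',np.hstack([a,b]))
E
```

```text
clock: 28.13
position: [0.4591, 0.1522, 0.0964]
ee_rot: [-0.411, -3.114, 0.001]
force: [-1.0, 0.4, -1.0]
width: 0.004
clock: 28.8
position: [0.4591, 0.1517, 0.214]
ee_rot: [-0.412, -3.114, 0.002]
force: [0.7, 0.0, -0.3]
width: 0.005
clock: 29.47
position: [0.4156, 0.1519, 0.2998]
ee_rot: [-0.412, -3.114, 0.002]
force: [0.1, 0.8, 0.5]
width: 0.001
```

View pics/s10c.png

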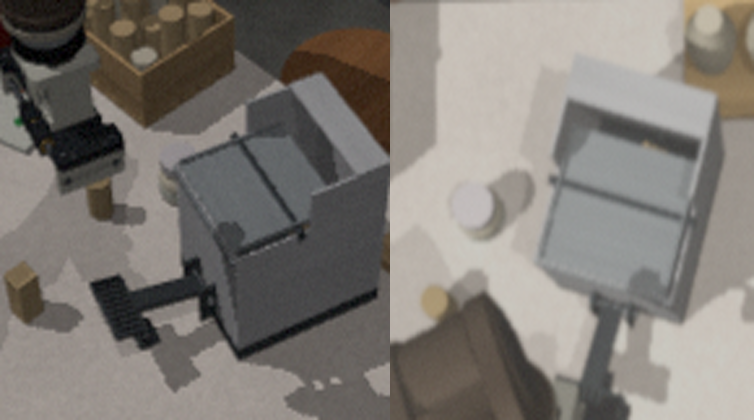

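View pics/top10.png

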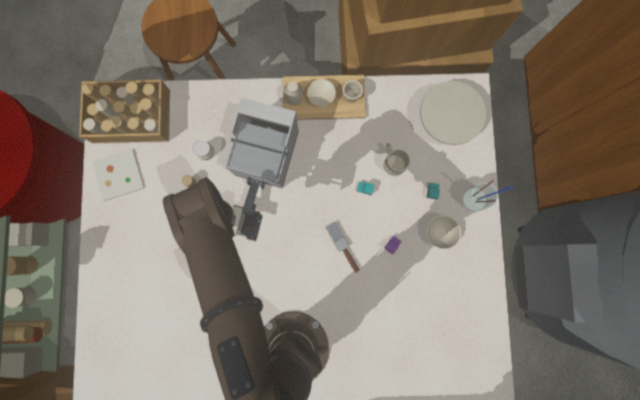

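Lid closed, pedal up, prop visible through the rear gap inside the hopper, and the bystanders are in place. Handing in.

```bash
python3 -c "
from cell import arm;print(arm.observe()['force']);print(arm.sign_off())"
```

```text
[-0.42693414 -0.29871795  0.04775844]
the job is handed in; nothing more can be done
None
```

The job is done and handed in at about 29.5 s; no verdict came back.

- **Placing:** I took the broken prop across its width (grip about 36 mm), set it on the front half of the closed lid and let go. It stood free there before I touched the pedal.
- **Pressing:** I pressed the tread with closed fingers. The prop slid off at about 20 mm of tread travel. I felt the buffer at about 45 mm: the force rose from about 6 N to 12.7–13.7 N in under 1.5 mm, and I held it there for about 0.7 s. The highest reading was 13.7 N, against the 18 N limit.
- **Easing up:** I raised the pedal at no more than about 24 mm/s, a lid speed of roughly 0.7 rad/s against the 2.5 rad/s slam limit.

**Last checks:** In the final pictures the lid looks closed and the pedal is up. A bit of the prop shows inside the hopper through the rear gap. The bystanders I could see look unmoved by eye; I did not measure them, and the arm hid the square prop in the last top view, though the side view shows it standing. The arm touches nothing (force about 0 N).

**Disagreement:** The wrist view put the bin about 9 mm further to its left than the fixed cameras did. I split the difference, so the prop sat up to about 5 mm off the lid's centre line, which did no harm.

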